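# Show a slide's label to the reader

### The arm

A 6-joint arm with a two-finger parallel gripper is mounted at the origin on a cart in front of the work surface, level with it; the furniture and walls round the work are solid. World frame = base frame: x ahead of the robot, y to its left, z up, the work surface at z = 0. Lengths are in m, angles in rad, forces in N, time in s.
With the tool pointing down it reaches from about 0.25 to 0.775 m from the base axis. Payload 4 kg.
Tool frame: the origin (TCP) lies midway between the tips of the shut fingers; the grasp point (between the pads) lies 19 mm behind it (robot.tcp_to_grasp is the distance from the TCP to the grasp point, in m); z points along the fingers, y is the line along which they close (so a half turn about z gives the same grasp; the last joint's range is limited). The gripper opens to 94 mm and grips with 3 to 60 N. Pads are 16 mm wide; open, the fingers measure 119 mm over their backs; the gripper's body (75 mm by 177 mm) begins 78 mm behind the grasp point.
Start: joints at [-1.423, 0.087, 1.371, -0, 1.684, -0.103], TCP at [0.136, -0.533, 0.206] pointing down, gripper open.
Joint ranges: [-3.1, 3.1], [-0.76, 2.03], [0.27, 2.55], [-1.08, 4.22], [0.17, 2.65], [-2.57, 2.57]. Speed limits (rad/s): [2.79, 2.79, 3.14, 3.14, 3.14, 3.14].

### API

Orientations are given as [roll, pitch, yaw] about the fixed x, y, z axes, in that order (R = Rz(yaw) Ry(pitch) Rx(roll)).
In Python, from bench import robot, viewer gives the robot as it stands. The module is installed in compiled form; this text tells all that it offers.
- The arm moves only by the shell command python3 -m handwheel 'ROWS' [OPENING]. ROWS is JSON, a list of rows, each a list of 6 numbers: the shift along the tool's x, y, z in units of 0.2 m (1.0 is 0.2 m), then the turn, a rotation vector about the tool's x, y, z in units of 30 degrees (1.0 is 30 degrees). In form: [[x, y, z, wx, wy, wz], ...]. A call has 1 to 10 rows; each row is the pose to reach, as a shift and turn from the pose commanded when the call began, along the tool's axes at that moment; what a row does not reach only later rows make up. A row lasts 1/12 s, in which the tool goes at most 41.7 mm and 7.16 degrees, less where a joint would pass 70% of its speed; a pose out of reach is approached as far as the arm can. A call with a number of a shift or a turn outside -1 to 1 is refused whole. A call with a gripper value outside its range is refused whole. OPENING is the gripper's target within -1 to 1 (shut at 1, half-way at 0, fully open at -1), set as the call begins (- or left out, the last holds). The fingers move at their own pace and stop on an object; the grip force is fixed at half the most. Time passes only in rows, so rows that repeat a pose let the fingers close. It gives the time, the measured TCP pose, the force, the opening and the grip force at its end, in the units of the state.
- robot.get_obs(): the state, without advancing time (a new reading comes with each control period).
- viewer.snapshot(name): name is "side" or "top"; returns the picture (384x512x3 uint8, red, green, blue); there is no depth.
- viewer.calibration(name): a dict with "fx", "fy", "cx", "cy" (pixels), "R" (3x3) and "t" (3): a world point X has camera coordinates R X + t. Camera axes: x right, y down, z forward; pixel columns grow to the right and rows downward; lengths in m; the calibration is good to about 2 mm. A picture is of the moment at which its call begins. calibration takes no time and is no camera call.
- robot.close_job(): hands the job in; it is judged then, once.
The state is a dict: "time": time; "joint_positions": joint angles; "qvel": joint speeds; "joint_torque": joint torques, N m; "tool_pos": TCP position; "ee_rot": TCP orientation; "wrist_force": force on the tool from outside, world axes, zero at the start; "wrist_torque": the same for the moment, N m; "width": finger opening in m; "finger_force": force on a finger pad.
Only numpy, scipy, OpenCV 4.12 (cv2) and the standard library are available. Lean on these libraries where they do the work, as an engineer would, in place of code of your own. Each camera call takes 0.05 s, during which the arm holds its last target. There are 200 camera calls.

### The job

Draw the front slide (the one nearest the robot) out of the rack, find its frosted end by the clipped corner, and hold it by the clear end so that the frosted label faces up and square into the label reader's window, centred in front of it about 11 cm away, without touching the reader. Leave the other slides and the things on the bench alone, and finish holding the slide still there; do not put it down.

Things in the scene. Friction and masses are not known exactly. Their poses are not given: they have to be found in the camera images.
- slide_a: Thick clear glass deep-well slide 76 x 38 x 8 mm, 58 g, on its long edge in a rack slot. The last 22 mm of one end are frosted, on one face only; that end's upper corner is clipped (8 mm), the others square. With the notch at your upper right the frosted face looks at you. Origin: middle of the lower edge; x along it to the frosted end, z up, frosted face towards -y.
- slide_b: Slide like slide_a, same axes. The slides stand in any of the three slots, frosted face to the front or to the back, notched edge always up. A shallow round well, 20 mm wide, lies on the frosted side, 2 mm past mid-length; the clear grip end is x = -38 to -8 mm.
- slide_c: Slide like slide_a, same axes and origin.
- slide_a_label (a point): Middle of the frosted label field of slide_a, on its frosted face: 27 mm along x, 17 mm up and 4 mm towards -y from the slide's origin.
- slide_b_label (a point): Middle of the frosted label field of slide_b, on its frosted face: 27 mm along x, 17 mm up and 4 mm towards -y from the slide's origin.
- slide_c_label (a point): Middle of the frosted label field of slide_c, on its frosted face: 27 mm along x, 17 mm up and 4 mm towards -y from the slide's origin.
- slide_rack: Fixed rack 156 x 96 mm. Origin: underside centre, on the bench; x away from the robot along the row of slots, give or take its turn. Slots at x = -50 (front), 0, +50 mm; slides lie along y on a plate 12 mm over the bench, tops at 50 mm. 10 mm wide slots in toothed rails at |y| = 32 to 40 mm, 12 mm above the plate, end walls outside them 16 mm; open between the rails.
- reader: Fixed label reader on a round foot 100 mm across with a bent neck, about 0.30 m tall. Origin: centre of the foot's underside; x points backwards, away from where the reader looks (it is turned to look across the bench, towards the robot and its right).
- reader_head: The reader's head, 60 mm long, 66 wide, 46 high, with a dark window in its front, 241 mm above the bench. Origin: middle of the window; x points back into the head, 40 degrees above level: the reader looks along -x, down and across the bench. y level. A label shown squarely has its frosted face's outward direction along +x.
- reader_focus (a point): The point on the reader's line of sight 110 mm in front of the window, 170 mm above the bench, where the middle of the label belongs.
- cassette: White plastic tissue cassette 28 x 43 x 7 mm lying loose; leave alone. Origin: centre of its underside.
- wax_block: Wax block on a white cassette, 28 x 40 x 11 mm, loose; leave alone. Origin: centre of its underside.
- forceps: Curved forceps 120 mm long lying loose; leave alone. Origin: centre of its underside.
- pencil: Pencil 156 mm long lying loose along the front; leave alone. Origin: centre of its underside.

How it is judged:
By the outcome, as a careful person would: the job done as asked, in the order asked, and still so for the second after the job is handed in, while the arm keeps its last pose, push and grip.
It also fails if it takes over 32 s, if anything falls off the work surface, if the arm or the gripper's body presses on something with over 40 N, if the wrist force passes 120 N, or if a joint passes its speed limit or range.

## Working session

There is one attempt and no reset: what is moved stays moved. The work goes in short steps, Python scripts to look and compute and a shell command to move; the robot and the scene stay as the last step left them, time stands still between calls to the robot, and variables do not carry over. Pictures are saved under pics/ and viewed, at most 10 in all, crops included, and the job is handed in when it is done.

```bash
mkdir -p pics
python3 - <<'E'
from bench import robot, viewer
import cv2
o=robot.get_obs();print(o['time'],o['tool_pos'],o['ee_rot'],o['width'])
for n in("side","top"):
    im=viewer.snapshot(n);cv2.imwrite(f"pics/{n}0.png",cv2.cvtColor(im,cv2.COLOR_RGB2BGR));print(n,viewer.calibration(n))
a=cv2.imread("pics/top0.png");b=cv2.imread("pics/side0.png")
E
```

```text
0.0 [ 0.13641384 -0.5322389   0.20430045] [-3.13936929e+00 -2.34418698e-04  2.50774854e-01] 0.09414127980222091
side {'fx': 442.589454707897, 'fy': 442.589454707897, 'cx': 247.28327691424002, 'cy': 195.4227083811213, 'R': array([[ 0.88694708, -0.46132041,  0.02254657],
       [-0.27751125, -0.57130093, -0.77240065],
       [ 0.36920506,  0.67882157, -0.63473529]]), 't': array([-0.41371018,  0.30787614,  0.75075795])}
top {'fx': 440.4167753166872, 'fy': 440.4167753166872, 'cx': 244.37264811397856, 'cy': 194.80736235541482, 'R': array([[ 0.02757789, -0.99953469,  0.01303314],
       [-0.99662508, -0.02850139, -0.07698124],
       [ 0.07731689, -0.01086618, -0.99694735]]), 't': array([0.01892617, 0.53075658, 1.08978312])}
```

View pics/top0.png

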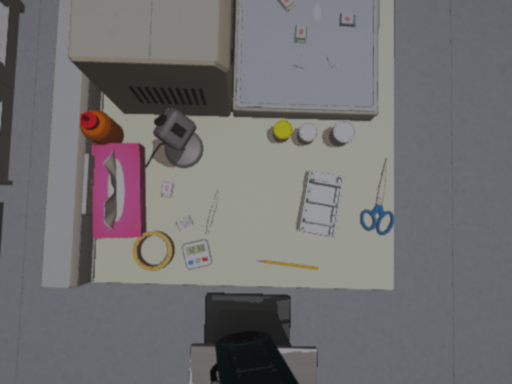

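View pics/side0.png

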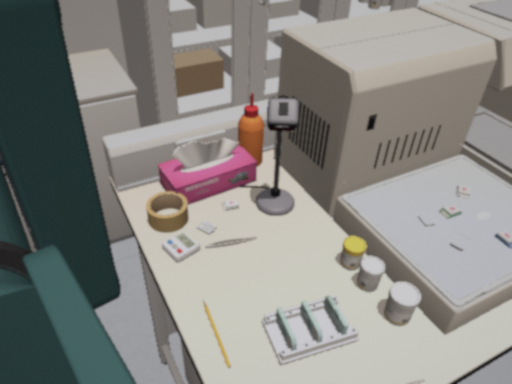

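Top view: rack about (321,204), reader foot (185,150), head (176,128). Side view: rack (310,328), head (283,112). I'll enlarge these next.

Run:
```python
import cv2,numpy as np
a=cv2.imread("pics/top0.png");b=cv2.imread("pics/side0.png")
c=lambda im,x,y,w,h,s:cv2.resize(im[y:y+h,x:x+w],None,fx=s,fy=s,interpolation=cv2.INTER_CUBIC)
cv2.imwrite("pics/c1.png",np.hstack([c(a,295,165,50,75,8),c(a,150,100,50,75,8)]))
cv2.imwrite("pics/c2.png",c(b,260,290,100,70,8))
cv2.imwrite("pics/c3.png",c(b,240,80,80,140,4))
```

```text
(no output)
```

View pics/c1.png

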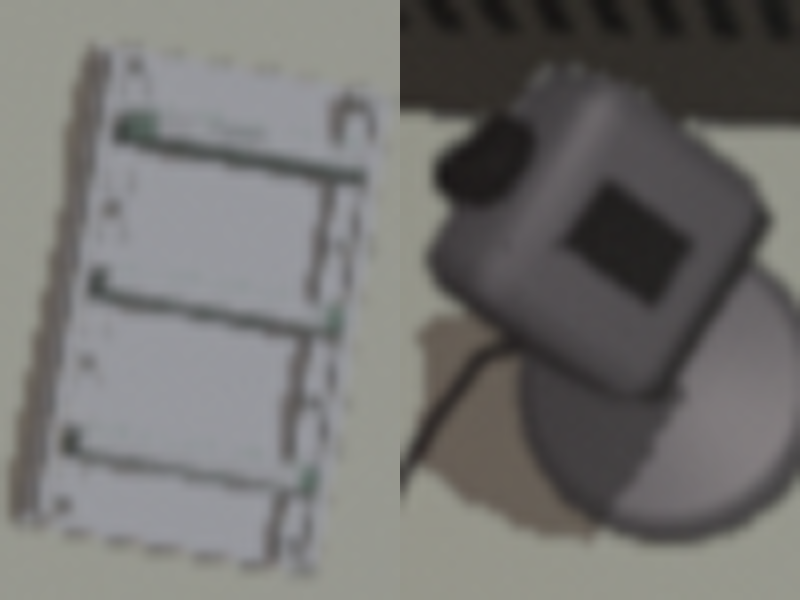

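View pics/c2.png

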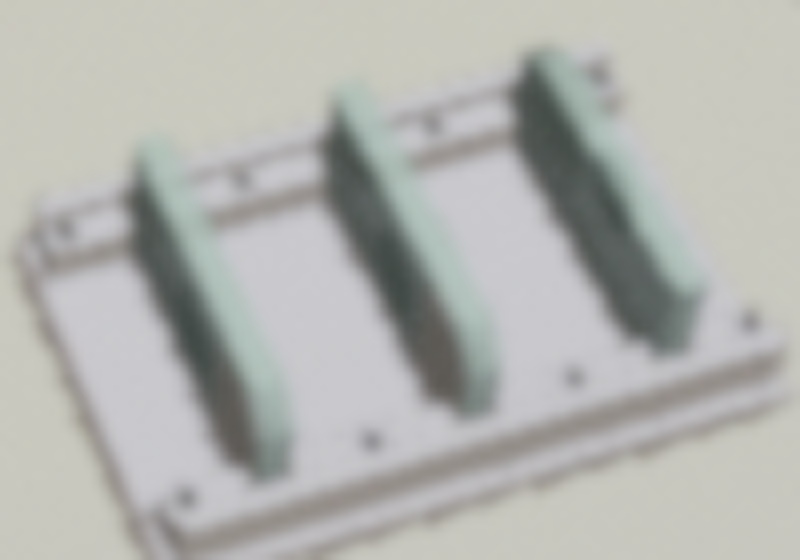

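View pics/c3.png

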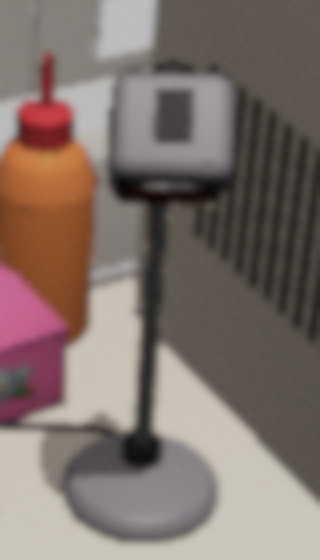

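Front slide: in the side crop its near end (robot's right, crop (265,400)) has the clipped corner, with grey-brown frosting on the robot-facing face. So the label faces the robot, and the clear end is on the robot's left. Next I'll fit the rack and reader poses.

```bash
cat > h.py <<'E'
import numpy as np
from scipy.optimize import least_squares
from scipy.spatial.transform import Rotation as Ro
from bench import robot, viewer
C={n:viewer.calibration(n) for n in("side","top")}
def proj(n,X):
    c=C[n];p=c['R']@np.asarray(X)+c['t'];return np.array([c['fx']*p[0]/p[2]+c['cx'],c['fy']*p[1]/p[2]+c['cy']])
def Rz(a):return Ro.from_euler('z',a).as_matrix()
E
cat > fit.py <<'E'
from h import *
for n in C: print(n,'cam',-C[n]['R'].T@C[n]['t'])
S=lambda u,v:(260+u/8,290+v/8); T=lambda u,v:(295+u/8,165+v/8)
# rack frame pts (rack y=+left)
P=[("side",(-.05,.038,.05),S(155,143)),("side",(0,.038,.05),S(350,88)),("side",(-.05,-.038,.042),S(275,425)),("side",(0,-.038,.042),S(482,355)),("side",(.05,-.038,.05),S(685,290)),
("top",(-.05,.038,.05),T(70,437)),("top",(0,.038,.05),T(97,278)),("top",(-.05,-.038,.042),T(312,478)),("top",(0,-.038,.042),T(335,322))
]
f=lambda q:np.concatenate([proj(n,Rz(q[2])@np.array(X)+[q[0],q[1],0])-p for n,X,p in P])
r=least_squares(f,[.5,-.2,0],loss='soft_l1');print('rack',r.x,np.degrees(r.x[2]));print(f(r.x).reshape(-1,2).round(1))
T=lambda u,v:(150+(u-400)/8,100+v/8); S=lambda u,v:(240+u/4,80+v/4)
hx=np.array([np.cos(np.radians(40)),0,np.sin(np.radians(40))]);hz=np.array([-hx[2],0,hx[0]])
Hd=lambda x,y,z:('h',x/1000,y/1000,z/1000)
P2=[("top",('f',0,0,.008),(184.5,149.5)),("side",('f',0,0,.008),(275,202)),
("top",Hd(0,0,23),T(710,305)),("top",Hd(60,0,23),T(557,185)),("side",Hd(0,0,23),S(174,180)),("side",Hd(60,0,23),S(178,75)),
("top",Hd(0,-33,23),T(765,220)),("top",Hd(0,33,23),T(655,390)),("side",Hd(0,-33,23),S(237,176)),("side",Hd(0,33,23),S(112,178))]
def g(q):
    o=[]
    for n,(k,x,y,z),p in P2:
        v=np.array([x,y,z]) if k=='f' else np.array([q[3],0,.241])+x*hx+z*hz+[0,y,0]
        o.append(proj(n,Rz(q[2])@v+[q[0],q[1],0])-p)
    return np.concatenate(o)
r2=least_squares(g,[.6,.15,.7,0],loss='soft_l1');q=r2.x;print('reader',q,np.degrees(q[2]));print(g(q).reshape(-1,2).round(1))
w=Rz(q[2])@[q[3],0,.241]+[q[0],q[1],0];n=Rz(q[2])@hx;print('window',w,'n',n,'focus',w-.11*n)
E
python3 fit.py
```

```text
side cam [ 0.17519449 -0.52459372  0.72366404]
top cam [0.44418474 0.04588644 1.12706803]
rack [ 0.51441896 -0.15899132 -0.15796141] -9.050521914228414
[[-0.8 -2.1]
 [-0.4 -1.8]
 [-0.   0.2]
 [ 0.3  1.3]
 [ 1.  -0.7]
 [ 0.3 -0. ]
 [ 0.5 -0.2]
 [-0.1  0.6]
 [ 0.5  0.2]]
reader [ 0.64357335  0.18904763  1.0721746  -0.03330152] 61.431079549009986
[[ 0.5 -0.2]
 [ 0.2 -0.6]
 [ 1.8  0.6]
 [-2.  -0.5]
 [-0.  -1.1]
 [-0.6 -2.2]
 [ 3.4 -2.8]
 [ 0.2  4.1]
 [ 0.2  0.3]
 [-0.5 -1.1]]
window [0.62764805 0.15980083 0.241     ] n [0.36633435 0.67277279 0.64278761] focus [0.58735127 0.08579582 0.17029336]
```

```bash
cat > ov.py <<'E'
import cv2,sys
from h import *
def ov(q,out):
    ims=[]
    hx=np.array([np.cos(np.radians(40)),0,np.sin(np.radians(40))]);hz=np.array([-hx[2],0,hx[0]])
    for n,x0,y0 in(("side",260,88),("top",150,103)):
        im=cv2.imread(f"pics/{n}0.png")[y0:y0+50,x0:x0+50];im=cv2.convertScaleAbs(cv2.resize(im,(400,400),interpolation=cv2.INTER_CUBIC),alpha=1.5,beta=20)
        V=lambda x,y,z:tuple(int(round(a)) for a in (proj(n,Rz(q[2])@(np.array([q[3],0,.241])+x/1e3*hx+z/1e3*hz+[0,y/1e3,0])+[q[0],q[1],0])-[x0,y0]+.5)*8)
        raw=im.copy()
        for z,col in((23,(0,0,255)),(-23,(255,0,0))):
            p=[V(0,-33,z),V(0,33,z),V(60,33,z),V(60,-33,z)]
            for i in range(4):cv2.line(im,p[i],p[(i+1)%4],col,1)
        ims.append(np.vstack([im[:300] if 0 else im]))
    cv2.imwrite(out,np.hstack(ims))
ov([float(a) for a in sys.argv[2:]],sys.argv[1])
E
python3 ov.py pics/o1.png 0.6436 0.189 1.0 -0.0333
```

```text
(no output)
```

View pics/o1.png

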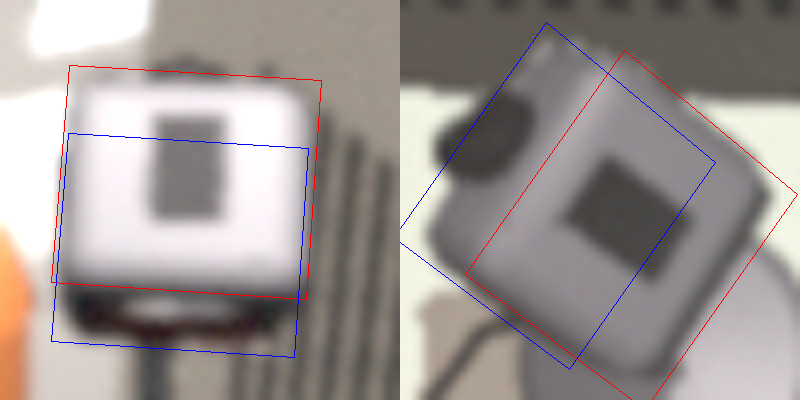

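The reader yaw fits about 60.5°, and the overlay shows the head edges agreeing to about 2 px. Next is a helper that prints the remaining motion in tool units.

```bash
cat > go.py <<'E'
from h import *
import sys
a=-.158;psi=np.radians(60.5)
Rg=np.c_[[-np.sin(a),np.cos(a),0],[np.cos(a),np.sin(a),0],[0,0,-1]]
c,s=np.cos(np.radians(40)),np.sin(np.radians(40))
n=np.array([c*np.cos(psi),c*np.sin(psi),s]);zx=np.array([s*np.cos(psi)*1,s*np.sin(psi),-c])
Rf=np.c_[np.cross(-n,zx),-n,zx]
def rel(pos,R):
    o=robot.get_obs();R0=Ro.from_euler('xyz',o['ee_rot']).as_matrix()
    p=R0.T@(np.array(pos)-o['tool_pos'])/.2;w=Ro.from_matrix(R0.T@R).as_rotvec()/np.radians(30)
    print('t',round(o['time'],2),'at',o['tool_pos'].round(4),'j',o['joint_positions'].round(2),'w',round(o['width'],4),'ff',round(float(np.max(o['finger_force'])),1),'F',o['wrist_force'].round(1));print('rel',p.round(3),w.round(3))
pos=eval(sys.argv[1]);R=Rg if sys.argv[2]=='g' else Rf
if __name__=='__main__':rel(pos,R)
E
python3 go.py '(.4686,-.1284,.12)' g
```

```text
t 0.1 at [ 0.1364 -0.5323  0.2044] j [-1.42  0.09  1.37 -0.    1.68 -0.1 ] w 0.0939 ff 0.0 F [-0.4  0.2 -0.4]
rel [ 2.11  -1.543  0.426] [-3.000e-03 -2.000e-03 -2.219e+00]
```

```bash
python3 -m handwheel '[[0.15,-0.1,0,0,0,-0.15],[0.3,-0.22,0,0,0,-0.35],[0.45,-0.33,0,0,0,-0.55],[0.6,-0.44,0,0,0,-0.75],[0.75,-0.55,0,0,0,-0.95]]' 0.15; python3 go.py '(.4686,-.1284,.12)' g
```

```text
time: 0.52
tool_pos: [0.2551, -0.3873, 0.2049]
ee_rot: [-3.141, -0.0, 0.753]
wrist_force: [1.4, 0.2, 0.0]
width: 0.0641
finger_force: 0.0
t 0.52 at [ 0.2551 -0.3873  0.2049] j [-1.11 -0.11  1.56  0.    1.68 -0.29] w 0.0641 ff 0.0 F [1.4 0.2 0. ]
rel [ 1.664 -0.215  0.425] [-1.000e-03 -1.000e-03 -1.261e+00]
```

```bash
python3 -m handwheel '[[0.2,-0.02,0.03,0,0,-0.2],[0.4,-0.04,0.06,0,0,-0.4],[0.6,-0.07,0.1,0,0,-0.6],[0.8,-0.1,0.15,0,0,-0.8],[1.0,-0.13,0.2,0,0,-1.0],[1.0,-0.13,0.2,0,0,-1.0]]'; python3 go.py '(.4686,-.1284,.12)' g
```

```text
time: 1.02
tool_pos: [0.3856, -0.2274, 0.1629]
ee_rot: [-3.138, -0.005, 1.284]
wrist_force: [-0.4, 0.6, 0.1]
width: 0.0398
finger_force: 0.0
t 1.02 at [ 0.3856 -0.2274  0.1629] j [-0.66 -0.13  1.67  0.    1.61 -0.38] w 0.0398 ff 0.0 F [-0.4  0.6  0.1]
rel [0.591 0.259 0.217] [-0.005 -0.01  -0.246]
```

```bash
python3 -m handwheel '[[0.15,0.07,0.05,0,0,-0.08],[0.3,0.13,0.1,0,-0.01,-0.16],[0.45,0.2,0.16,0,-0.01,-0.25],[0.59,0.26,0.217,-0.005,-0.01,-0.25],[0.59,0.26,0.217,-0.005,-0.01,-0.25],[0.59,0.26,0.217,-0.005,-0.01,-0.25]]'; python3 go.py '(.4686,-.1284,.021)' g
python3 - <<'E'
from h import *
import cv2
a=viewer.snapshot("side");b=viewer.snapshot("top")
cv2.imwrite("pics/p2.png",np.hstack([cv2.cvtColor(cv2.resize(i[y:y+h,x:x+w],(400,400),interpolation=cv2.INTER_CUBIC),cv2.COLOR_RGB2BGR) for i,x,y,w,h in((a,240,220,140,140),(b,270,150,100,100))]))
E
```

```text
time: 1.52
tool_pos: [0.4673, -0.1358, 0.1208]
ee_rot: [-3.141, 0.006, 1.405]
wrist_force: [-0.5, -0.5, 0.4]
width: 0.0399
finger_force: 0.0
t 1.52 at [ 0.4673 -0.1358  0.1208] j [-0.4  -0.02  1.65 -0.01  1.51 -0.23] w 0.0399 ff 0.0 F [-0.5 -0.5  0.4]
rel [0.04  0.001 0.499] [-0.002  0.011 -0.016]
```

View pics/p2.png

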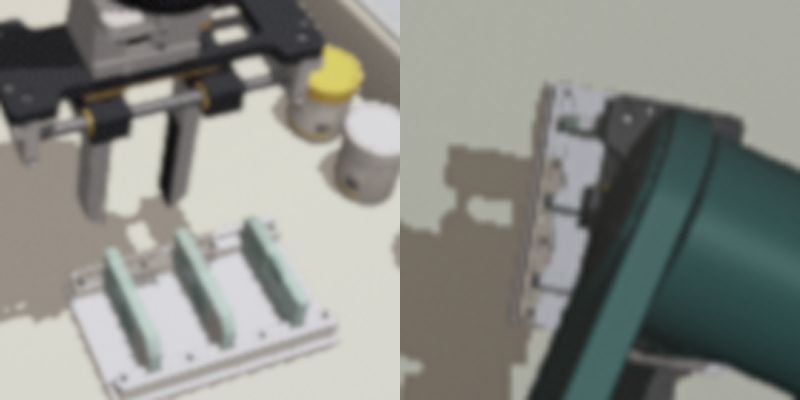

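The fingers straddle the front slide's left half, with tips near crop (97,218) and (175,205), and clear the middle slide. Going down.

```bash
python3 -m handwheel '[[0.02,0,0.06,0,0,0],[0.04,0,0.13,0,0.01,-0.01],[0.04,0,0.2,0,0.01,-0.01],[0.04,0,0.27,0,0.01,-0.01],[0.04,0,0.34,0,0.01,-0.01],[0.04,0,0.4,0,0.01,-0.01],[0.04,0,0.45,0,0.01,-0.01],[0.04,0,0.495,0,0.01,-0.01],[0.04,0,0.495,0,0.01,-0.01],[0.04,0,0.495,0,0.01,-0.01]]'; python3 go.py '(.4686,-.1284,.021)' g
python3 - <<'E'
from h import *
o=robot.get_obs();print(proj("side",o['tool_pos']))
import cv2
a=viewer.snapshot("side")
cv2.imwrite("pics/p3.png",cv2.cvtColor(cv2.resize(a[260:350,240:360],(800,600),interpolation=cv2.INTER_CUBIC),cv2.COLOR_RGB2BGR))
E
```

```text
time: 2.45
tool_pos: [0.4685, -0.1299, 0.0225]
ee_rot: [3.141, 0.001, 1.407]
wrist_force: [0.0, -1.1, -1.4]
width: 0.04
finger_force: 1.0
t 2.45 at [ 0.4685 -0.1299  0.0225] j [-0.39  0.06  1.78 -0.    1.31 -0.22] w 0.04 ff 1.0 F [ 0.  -1.1 -1.4]
rel [ 0.008 -0.001  0.007] [ 0.001  0.003 -0.011]
[280.84248674 321.92373753]
```

View pics/p3.png

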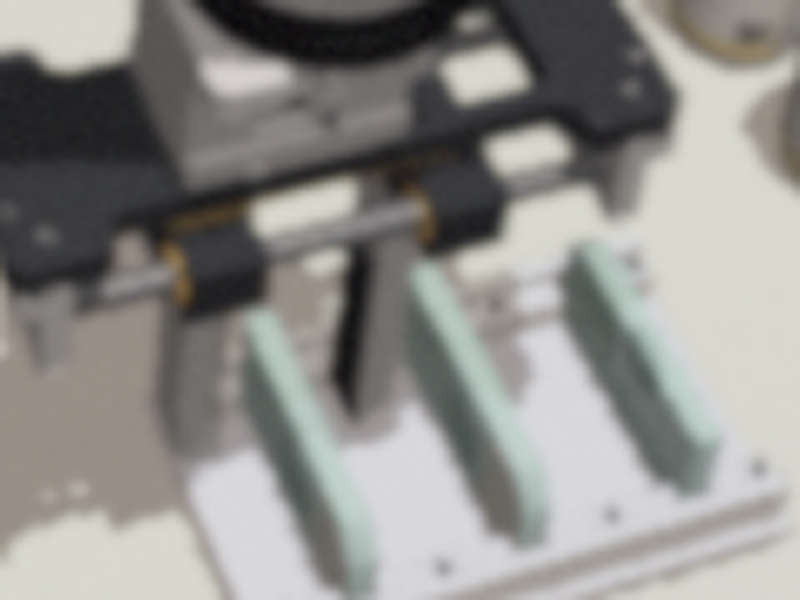

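The fingers straddle only the front slide, with its clear end between them and the middle slide clear. Closing.

```bash
python3 -m handwheel '[[0,0,0,0,0,0],[0,0,0,0,0,0],[0,0,0,0,0,0],[0,0,0,0,0,0],[0,0,0,0,0,0],[0,0,0,0,0,0],[0,0,0,0,0,0],[0,0,0,0,0,0]]' 1; python3 go.py '(.4686,-.1284,.13)' g
```

```text
time: 3.17
tool_pos: [0.47, -0.129, 0.0238]
ee_rot: [3.138, -0.0, 1.408]
wrist_force: [-0.1, 1.4, 5.4]
width: 0.0079
finger_force: 31.4
t 3.17 at [ 0.47   -0.129   0.0238] j [-0.38  0.06  1.77  0.    1.31 -0.22] w 0.0079 ff 31.4 F [-0.1  1.4  5.4]
rel [ 0.002 -0.006 -0.531] [ 0.008  0.    -0.009]
```

```bash
python3 -m handwheel '[[0,0,-0.03,0,0,0],[0,0,-0.08,0,0,0],[0,0,-0.15,0,0,0],[0,0,-0.24,0,0,0],[0,0,-0.34,0,0,0],[0,0,-0.46,0,0,0],[0,0,-0.58,0,0,0],[0,0,-0.7,0,0,0],[0,0,-0.8,0,0,0],[0,0,-0.85,0,0,0]]'; python3 go.py '(.50,-.08,.22)' f
```

```text
time: 4.0
tool_pos: [0.4696, -0.1295, 0.1966]
ee_rot: [3.135, 0.001, 1.408]
wrist_force: [0.3, -1.0, -0.4]
width: 0.0076
finger_force: 30.0
t 4.0 at [ 0.4696 -0.1295  0.1966] j [-0.39 -0.06  1.53  0.    1.66 -0.22] w 0.0076 ff 30.0 F [ 0.3 -1.  -0.4]
rel [ 0.269  0.11  -0.117] [0.9   1.265 3.506]
```

```bash
python3 -m handwheel '[[0,0,0,0.04,0.06,0.15],[0,0,0,0.08,0.12,0.33],[0,0,0,0.13,0.19,0.53],[0,0,0,0.18,0.26,0.72],[0,0,0,0.23,0.33,0.91],[0,0,0,0.23,0.33,0.91]]'; python3 -m handwheel '[[0,0,0,0.05,0.08,0.22],[0,0,0,0.1,0.15,0.43],[0,0,0,0.15,0.22,0.64],[0,0,0,0.2,0.28,0.8],[0,0,0,0.23,0.33,0.91],[0,0,0,0.23,0.33,0.91]]'; python3 go.py '(.54,-.06,.20)' f
```

```text
time: 4.5
tool_pos: [0.4683, -0.1302, 0.1916]
ee_rot: [-2.983, -0.137, 0.915]
wrist_force: [0.7, -0.7, -1.1]
width: 0.0079
finger_force: 30.0
time: 5.0
tool_pos: [0.468, -0.1295, 0.1919]
ee_rot: [-2.778, -0.183, 0.407]
wrist_force: [-0.3, -1.5, -0.5]
width: 0.008
finger_force: 30.0
t 5.0 at [ 0.468  -0.1295  0.1919] j [-0.63  0.06  1.48  0.34  1.82  0.55] w 0.008 ff 30.0 F [-0.3 -1.5 -0.5]
rel [ 0.468 -0.149  0.105] [0.431 0.611 1.682]
```

```bash
python3 -m handwheel '[[0.02,0,0,0.05,0.07,0.19],[0.05,-0.02,0,0.1,0.14,0.39],[0.08,-0.03,0.01,0.15,0.21,0.58],[0.12,-0.04,0.02,0.2,0.28,0.76],[0.15,-0.05,0.03,0.22,0.31,0.86],[0.15,-0.05,0.03,0.22,0.31,0.86]]'; python3 go.py '(.54,-.06,.20)' f
```

```text
time: 5.5
tool_pos: [0.4913, -0.1058, 0.1959]
ee_rot: [-2.586, -0.129, -0.071]
wrist_force: [0.4, 0.2, -0.4]
width: 0.008
finger_force: 30.0
t 5.5 at [ 0.4913 -0.1058  0.1959] j [-0.69  0.06  1.53  0.53  1.77  0.97] w 0.008 ff 30.0 F [ 0.4  0.2 -0.4]
rel [ 0.227 -0.204  0.137] [0.212 0.301 0.828]
```

```bash
python3 -m handwheel '[[0.05,-0.04,0.02,0.05,0.07,0.19],[0.1,-0.08,0.05,0.1,0.14,0.39],[0.15,-0.12,0.08,0.15,0.21,0.58],[0.2,-0.17,0.12,0.19,0.27,0.74],[0.227,-0.204,0.137,0.212,0.3,0.83],[0.227,-0.204,0.137,0.212,0.3,0.83],[0.227,-0.204,0.137,0.212,0.3,0.83]]'; python3 go.py '(.595,.015,.17)' f;python3 - <<'E'
from h import *
import cv2
a=viewer.snapshot("side");b=viewer.snapshot("top")
for n,i in(("side",a),("top",b)):cv2.imwrite(f"pics/{n}4.png",cv2.cvtColor(i,cv2.COLOR_RGB2BGR))
cv2.imwrite("pics/p4.png",np.hstack([cv2.cvtColor(cv2.resize(i[y:y+h,x:x+w],(400,500),interpolation=cv2.INTER_CUBIC),cv2.COLOR_RGB2BGR) for i,x,y,w,h in((a,220,80,120,150),(b,150,90,120,150))]))
E
```

```text
time: 6.08
tool_pos: [0.5401, -0.0605, 0.2007]
ee_rot: [-2.445, -0.002, -0.513]
wrist_force: [-0.1, -0.7, 0.3]
width: 0.0079
finger_force: 30.0
t 6.08 at [ 0.5401 -0.0605  0.2007] j [-0.65  0.01  1.62  0.69  1.61  1.42] w 0.0079 ff 30.0 F [-0.1 -0.7  0.3]
rel [ 0.054 -0.257  0.415] [0.003 0.    0.005]
```

View pics/p4.png

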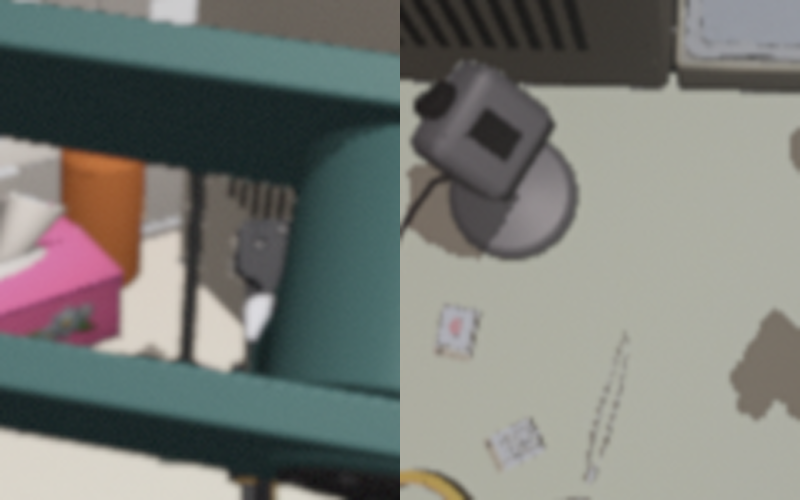

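The slide is out of both crops, but the wrist orientation is reached. Moving in along the diagonal.

```bash
python3 -m handwheel '[[0.01,-0.03,0.05,0,0,0],[0.02,-0.07,0.12,0,0,0],[0.03,-0.12,0.2,0,0,0],[0.04,-0.17,0.28,0,0,0],[0.05,-0.22,0.36,0,0,0],[0.054,-0.257,0.415,0,0,0],[0.054,-0.257,0.415,0,0,0]]'; python3 go.py '(.6313,.0638,.1634)' f
```

```text
time: 6.77
tool_pos: [0.5958, 0.0165, 0.1689]
ee_rot: [-2.443, 0.003, -0.514]
wrist_force: [-0.4, 0.3, -0.1]
width: 0.0073
finger_force: 30.0
t 6.77 at [0.5958 0.0165 0.1689] j [-0.46  0.07  1.63  0.7   1.44  1.53] w 0.0073 ff 30.0 F [-0.4  0.3 -0.1]
rel [ 0.038 -0.207  0.209] [-0.001  0.005 -0.002]
```

```bash
python3 -m handwheel '[[0.01,-0.03,0.03,0,0,0],[0.02,-0.06,0.06,0,0,0],[0.02,-0.09,0.09,0,0,0],[0.03,-0.12,0.12,0,0,0],[0.03,-0.15,0.15,0,0,0],[0.035,-0.18,0.18,0,0,0],[0.038,-0.2,0.2,0,0,0],[0.038,-0.207,0.209,0,0,0],[0.038,-0.207,0.209,0,0,0],[0.038,-0.207,0.209,0,0,0]]'; python3 go.py '(.6313,.0638,.1634)' f;python3 - <<'E'
from h import *
import cv2
a=viewer.snapshot("side");b=viewer.snapshot("top")
for n,i in(("side",a),("top",b)):cv2.imwrite(f"pics/{n}5.png",cv2.cvtColor(i,cv2.COLOR_RGB2BGR))
print(proj("side",(.588,.088,.17)),proj("top",(.588,.088,.17)))
cv2.imwrite("pics/p5.png",np.hstack([cv2.cvtColor(cv2.resize(i[y:y+h,x:x+w],(400,600),interpolation=cv2.INTER_CUBIC),cv2.COLOR_RGB2BGR) for i,x,y,w,h in((a,220,80,100,150),(b,150,100,80,120))]))
E
```

```text
time: 7.6
tool_pos: [0.6313, 0.0615, 0.1646]
ee_rot: [-2.443, 0.001, -0.518]
wrist_force: [0.3, -0.3, -0.0]
width: 0.008
finger_force: 30.0
t 7.6 at [0.6313 0.0615 0.1646] j [-0.36  0.12  1.59  0.7   1.37  1.61] w 0.008 ff 30.0 F [ 0.3 -0.3 -0. ]
rel [-0.006 -0.004  0.011] [-0.    -0.002 -0.005]
[281.47620051 177.67302848] [221.27404027 162.46388893]
```

View pics/p5.png

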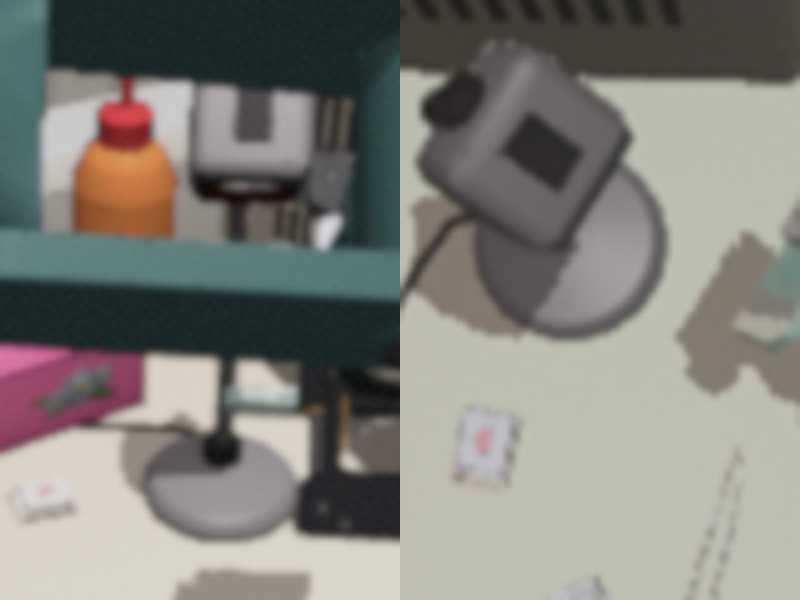

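The side crop shows the slide's clear stem level at (265,400). The top crop shows the frosted end with its clip at about (768,318), near the predicted focus (756,312). I'll refine the reader pose from the dark panel on its head in the first pictures, with code.

```bash
cat > rf.py <<'E'
from h import *
import cv2
c,s=np.cos(np.radians(40)),np.sin(np.radians(40));hx=np.array([c,0,s]);hz=np.array([-s,0,c])
D=[]
for n,x0,y0,x1,y1 in(("top",168,120,190,141),("side",276,98,291,120)):
    g=cv2.imread(f"pics/{n}0.png",0).astype(float)[y0:y1,x0:x1];D.append((n,x0,y0,g))
def pt(q,x,y):return Rz(q[2])@(np.array([0,y,.241])+x*hx+.0235*hz)+[q[0],q[1],0]
def res(q,dbg=0):
    o=[]
    for k,(n,x0,y0,g) in enumerate(D):
        C4=np.array([proj(n,pt(q,q[3]+i*q[4],j*q[5])) for i,j in((-1,-1),(-1,1),(1,1),(1,-1))])-[x0,y0]+.5+q[6+2*k:8+2*k]*0
        S=16;h,w=g.shape;m=np.zeros((h*S,w*S),np.uint8);cv2.fillConvexPoly(m,np.round(C4*S*16).astype(np.int32),255,shift=4)
        m=cv2.GaussianBlur(cv2.resize(m,(w,h),interpolation=cv2.INTER_AREA).astype(float)/255,(0,0),.7)
        yy,xx=np.mgrid[:h,:w];A=np.c_[m.ravel(),np.ones(h*w),xx.ravel(),yy.ravel()]
        K=cv2.dilate(m,np.ones((5,5))).ravel()>.05
        o.append((g.ravel()[K]-A[K]@np.linalg.lstsq(A[K],g.ravel()[K],rcond=None)[0]))
    return np.concatenate(o)
from scipy.optimize import minimize
J=lambda p:np.mean(np.r_[res(np.r_[p,0,0,0,0])]**2)
best=None
for yaw in np.radians([52,55,58,61,64]):
    p0=[.630,.163,yaw,.025,.011,.009]
    r=minimize(J,p0,method='Nelder-Mead',options=dict(initial_simplex=[p0]+[list(np.array(p0)+d) for d in np.diag([.01,.01,.06,.01,.003,.003])],maxiter=800,xatol=1e-5,fatol=1e-3))
    x=r.x;print(r.fun.round(1),x.round(4),np.degrees(x[2]).round(1),'rect centre',pt(x,x[3],0).round(4))
E
python3 rf.py
```

```text
152.3 [0.6292 0.1729 0.958  0.0244 0.0115 0.006 ] 54.9 rect centre [0.6312 0.1759 0.2747]
35.8 [0.6259 0.1613 0.949  0.0331 0.0144 0.0093] 54.4 rect centre [0.6318 0.1696 0.2803]
32.5 [0.6266 0.1616 0.9786 0.0326 0.0144 0.0095] 56.1 rect centre [0.6321 0.1698 0.28  ]
1.0 [0.653  0.1554 1.161  0.0347 0.0015 0.0049] 66.5 rect centre [0.6576 0.166  0.2813]
30.3 [0.6264 0.1608 1.0163 0.0332 0.0144 0.0094] 58.2 rect centre [0.6318 0.1695 0.2803]
  return _methods._mean(a, axis=axis, dtype=dtype,
  ret = ret.dtype.type(ret / rcount)
```

```bash
sed -i 's/radians(60.5)/radians(58.4)/' go.py; python3 go.py '(.6246,.0647,.1637)' f
```

```text
t 7.7 at [0.6313 0.0612 0.1647] j [-0.36  0.12  1.59  0.71  1.37  1.61] w 0.0078 ff 30.0 F [ 0.6 -0.3 -0.9]
rel [-0.038  0.004  0.003] [-0.     0.042  0.048]
```

```bash
python3 -m handwheel '[[-0.01,0,0,0,0.01,0.01],[-0.02,0,0,0,0.02,0.03],[-0.03,0.004,0.003,0,0.04,0.05],[-0.038,0.004,0.003,0,0.042,0.048],[-0.038,0.004,0.003,0,0.042,0.048],[-0.038,0.004,0.003,0,0.042,0.048],[-0.038,0.004,0.003,0,0.042,0.048],[-0.038,0.004,0.003,0,0.042,0.048]]'; python3 go.py '(.6246,.0647,.1637)' f
python3 - <<'E'
from h import *
import cv2
# slide outline prediction vs bright frosted area in the top picture
b=viewer.snapshot("top");o=robot.get_obs();R0=Ro.from_euler('xyz',o['ee_rot']).as_matrix()
sx,sz,n=-R0[:,0],-R0[:,2],-R0[:,1]
org=o['tool_pos']+.0226*sx-.0118*sz
P=lambda x,z:proj("top",org+x*sx+z*sz+.004*n)
poly=np.array([P(.016,0),P(.038,0),P(.038,.030),P(.030,.038),P(.016,.038)])
print('label',(org+.027*sx+.017*sz+.004*n).round(4),poly.round(1).tolist())
x0,y0=200,145;print(cv2.cvtColor(b,cv2.COLOR_RGB2HSV)[y0:y0+32,x0+10:x0+42,1])if 0 else None
d=b[y0:y0+36,x0+8:x0+44].astype(int);print('cols from',x0+8,'rows from',y0)
for i,r in enumerate(d[::1]):print(y0+i,' '.join('%3d'%v for v in r[:,0]))
E
```

```text
time: 8.37
tool_pos: [0.6248, 0.0649, 0.1638]
ee_rot: [-2.443, -0.0, -0.551]
wrist_force: [0.4, 0.3, -0.2]
width: 0.0076
finger_force: 30.0
t 8.37 at [0.6248 0.0649 0.1638] j [-0.35  0.08  1.62  0.7   1.34  1.63] w 0.0076 ff 30.0 F [ 0.4  0.3 -0.2]
rel [-0.     0.001 -0.   ] [-0.001  0.     0.   ]
label [0.5824 0.0906 0.1703] [[218.8, 159.0], [213.4, 167.2], [220.2, 170.6], [224.1, 168.4], [227.7, 163.0]]
cols from 208 rows from 145
145 187 187 187 187 187 186 187 186 186 187 187 187 186 186 187 187 185 174 146 132 129 123 128 130 107  72  54  52  58  63  72  64  54  53  55  54
146 186 186 187 186 187 187 187 186 187 187 187 187 186 187 187 186 180 162 137 122 111 110 127 122  85  55  52  55  57  57  60  57  55  54  55  54
147 186 186 186 186 186 186 187 187 185 184 186 187 187 188 186 182 167 149 138 126 103 114 124 101  64  52  55  58  57  56  55  54  54  54  54  55
148 186 187 187 186 187 186 187 186 180 167 177 183 187 186 184 172 153 143 140 132 116 123 112  76  54  53  58  58  56  56  54  54  55  55  55  54
149 187 187 187 187 186 187 187 186 172 147 152 162 179 187 182 165 143
[... 3964 characters left out ...]
 164 163 145 137 131 129 130 130 130 129 130 130 130 130 130 130 130 130 129 129 129 128 128 128 128 127 128
177 130 131 131 131 131 133 139 149 170 183 183 172 160 137 130 129 130 130 129 129 129 130 130 130 130 129 129 129 129 129 128 128 128 129 128 128
178 133 131 131 131 131 142 165 175 184 189 188 186 174 141 129 130 130 130 130 130 129 130 129 129 130 130 129 129 128 129 128 129 128 129 128 128
179 143 131 131 130 134 153 180 186 188 188 188 187 175 142 129 129 130 130 130 130 129 129 130 130 130 129 128 129 128 129 128 128 128 128 128 128
180 165 146 140 141 150 170 186 189 188 188 188 187 177 146 130 129 130 129 130 130 130 130 129 130 130 130 129 128 129 128 128 129 128 128 128 128
```

The frosted end appears within about 1 px of the prediction in the top picture. Pose error is under 1 mm and the arm is still. Handing in.

```bash
python3 -c "
from bench import robot
import numpy as np
o=robot.get_obs();print(o['time'],np.abs(o['qvel']).max(),o['width'],o['tool_pos']);print(robot.close_job())"
```

```text
8.4167 0.0023309979842809745 0.0076781658842256335 [0.62477842 0.06490367 0.16378422]
the job is handed in; nothing more can be done
None
```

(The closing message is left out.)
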